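# Wedge the rocking bulb bin

### The job

The brass bin of spent bulbs rocks on its pivot. Without picking the wedge up, push it along the shelf, thin end first, under the front of the bin until the bin sits level, hard back on its rest bar, and no longer rocks. Then prove it by touch, pressing down firmly with the fingertips for a moment on the middle of the front rim and then on the middle of the rear rim, and leave the bin wedged, with the small parts around it undisturbed.

Things in the scene. Friction and masses are not known exactly. Their poses are not given: they have to be found in the camera images.
- base: Steel base of the bin stand, fixed on the shelf. Origin at shelf height (z = 0) midway under the bin. +y points out of the bin's FRONT, towards the wedge; x runs along the pivot; z up. Feet and uprights lie 75 to 110 mm either side of the middle, uprights to about 60 mm high; between them the shelf is clear, but for a 6 mm cross strip at the rear (y = -89 mm). Bin front at y = +80 mm, rear at -80.
- stand: Two steel uprights in the base, carrying the bin's pivot and the round rest bar under its rear; straight above the base origin, same axes. Set 3 mm lower to 4 mm higher than the base origin, differing each time, so the wedge goes in a different distance. The pivot is 36 mm above this origin at y = 0; when the bin is fully back its underside is level, 24 mm above it.
- bin (a joint): Tilt of the brass bin (150 mm along the pivot, 160 mm front to rear, 100 mm deep, about 0.8 kg with its bulbs, open top). 0 = level, rear down on the rest bar (hard stop); 0.14 rad = front fully down (other stop). Swings freely but is front-heavy (0.5 to 2 N at the front bottom edge): it falls forward to 0.14 unless the front is held up.
- front_edge (a point): Middle of the bin's front bottom edge, under which the wedge goes; it moves with the bin. About 24 mm above the shelf (21 to 28) when level, about 11 mm lower when the front is down.
- front_rim (a point): Middle of the top face of the bin's front rim, a flat brass flange 14 mm wide (front to rear) and 162 mm long, about 124 mm above the shelf when level; moves with the bin. Bulbs lie at least 10 mm below the rim.
- rear_rim (a point): Middle of the top face of the bin's rear rim, the same flange on the other side.
- wedge: Loose wooden wedge on the shelf before the bin: 180 mm long (y), 70 wide (x), 0.18 kg. Origin at centre of underside; thin tip at -y, towards the bin. Top rises 1 in 5 from 4 mm at the tip to 34 mm at 150 mm, then flat. Stays by friction; driven home, 55 to 95 mm stick out. Slides with 1 to 3 N, 2 to 6 N while lifting the bin; the push rises sharply once the bin is hard on its rest bar.
- wedge_tip (a point): Middle of the wedge's thin end, 2 mm above its underside.
- wedge_back (a point): Middle of the wedge's upright square back face (70 mm wide, 34 mm high), half-way up.
- spindle: Bystander, loose: silver reel spindle, upright, foot 38 mm across, 62 mm tall. Not part of the job.
- knob: Bystander, loose: bakelite knob, 40 mm across, 26 mm tall. Not part of the job.
- lens_a: Bystander, loose: clear glass lens lying flat, 40 mm across, 11 mm thick. Not part of the job.
- lens_b: Bystander, loose: second clear glass lens, same size as the first. Not part of the job.
- gate_plate: Bystander, loose: flat steel film-gate plate with a window, 50 x 70 x 6 mm. Not part of the job.
- lens_brush: Bystander, loose: small brush lying flat, about 150 mm long. Not part of the job.
- film_core: Bystander, loose: plastic ring (film core), 50 mm across, 16 mm tall. Not part of the job.

How it is judged (in metres and radians):
On the way, in this order (a step that is already met when the one before it is completed fails the run):
1. the wedge has been pushed under the front and carries the bin level (tilt under 0.02 rad) with no finger on the bin (value of joint bin below 0.02 rad and y of wedge_tip in the frame of base below 0.045 m and x of wedge_tip in the frame of base between -0.06 and 0.06 m and contact force between wedge and stand above 0.2 N and contact force between the fingers and stand below 0.3 N), for 0.2 s.
2. a fingertip press of over 3 N on the front rim does not rock the bin (tilt stays under 0.03 rad) (contact force between the fingers and stand above 3 N and value of joint bin below 0.03 rad and z of the grasp point in the frame of base above 0.1 m and y of the grasp point in the frame of base above 0.045 m), for 0.2 s.
3. a fingertip press of over 3 N on the rear rim does not rock the bin (contact force between the fingers and stand above 3 N and value of joint bin below 0.03 rad and z of the grasp point in the frame of base above 0.1 m and y of the grasp point in the frame of base below -0.045 m), for 0.2 s.
At the end, for the whole second after the job is handed in: The bin stands within 0.02 rad of level, at rest, its front carried by the wedge, which lies flat on the shelf with its tip at least 35 mm in under the bin's front edge (value of joint bin below 0.02 rad and y of wedge_tip in the frame of base below 0.045 m and x of wedge_tip in the frame of base between -0.06 and 0.06 m and contact force between wedge and stand above 0.2 N and height (world z) of wedge below 0.006 m and angle between wedge's own z axis and vertical below 0.05 rad and linear speed of wedge below 0.01 m/s and velocity of joint bin between -0.05 and 0.05 rad/s); the robot touches nothing.
It fails at once if the wedge is lifted off the shelf or tipped up (height (world z) of wedge above 0.012 m or angle between wedge's own z axis and vertical above 0.2 rad).
It fails at once if a bystander is moved more than 20 mm or lifted (distance of any of spindle, knob, lens_a, lens_b, gate_plate, lens_brush, film_core from where it was at the start of the episode above 0.02 m).
It also fails if it takes over 53 s, if anything falls off the work surface, if the arm or the gripper's body presses on something with over 40 N, if the wrist force passes 120 N, or if a joint passes its speed limit or range.

### The arm

A 6-joint arm with a two-finger parallel gripper is mounted at the origin on the work surface. World frame = base frame: x ahead of the robot, y to its left, z up, the work surface at z = 0. Lengths are in m, angles in degrees, forces in N, time in s.
With the tool pointing down it reaches from about 0.25 to 0.725 m from the base axis. Payload 4 kg.
Tool frame: the origin (TCP) lies between the finger pads; the fingertips stand 17 mm ahead of it and the grasp point (between the pads) lies 2 mm behind it (env.tip_reach is the distance from the TCP to the fingertips, in m); x points along the fingers, y is the direction in which the jaws open and shut, and the axes are right-handed (so a half turn about x gives the same grasp; the last joint's range is limited). The gripper opens to 85 mm and grips with 20 to 120 N. Pads are 22 mm wide; open, the fingers measure 114 mm over their backs; the gripper's body (76 mm by 85 mm) begins 54 mm behind the grasp point. The pads swing forward as they close: fully open they stand 13 mm farther back than shut.
Start: joints at [76.203, 13.785, 0.286, 76.501, 0, 90], TCP at [0.119, 0.486, 0.248] pointing down, gripper open.
Joint ranges: [-155.79, 155.79], [-60.16, 107.12], [-62.33, 73.08], [-114, 123.19], [-81.49, 82.49], [-180, 180]. Speed limits (degrees/s): [159.86, 159.86, 180, 180, 180, 180].

### API

Orientations are given as a 3x3 rotation matrix whose columns are the frame's x, y, z axes.
In Python, from workcell import telemetry, cams, job, env gives the robot as it stands.
- The arm moves only by the tool move_arm, never from a script. Its argument "series" is a list of rows, each a list of 3 entries, a list of its own where there are three numbers: the shift along the tool's x, y, z in m, then the turn about the tool's x in degrees, then the opening in per cent of the stroke, from 0 (shut) to 100 (fully open). A call has 1 to 20 rows; each row shifts and turns the commanded pose from where the row before left it, along the tool's axes as they then stand; what a row does not reach is not made up. A row lasts 1/8 s, in which the tool goes at most 62.5 mm and 10.7 degrees, less where a joint would pass 70% of its speed; a pose out of reach is approached as far as the arm can. A call is refused whole if a number of a shift passes 0.0625 or a number of a turn 10.7, either way. A call with a gripper value outside its range is refused whole. The fingers move at their own pace and stop on an object; "newtons" is the grip in N (left out, the last holds). Time passes only in rows, so rows that do not move let the fingers close. It gives the time, the measured TCP pose, the force and the opening at its end, in the units of the state.
- telemetry.state(): the state, without advancing time (a new reading comes with each control period).
- cams.snapshot(name): name is "scene" or "top" or "wrist"; returns a dict with "pixels" (400x640x3 uint8, blue, green, red), "range_z" (400x640 float32, m along the optical axis (not along the pixel's ray), 0 where there is no reading), "vertical_fov" (degrees; the focal length in pixels is half the picture's height over the tangent of half this angle, whatever the lens; pixels are square), "cx", "cy" (the principal point, pixels), "R" (3x3) and "t" (3): a world point X has camera coordinates R X + t. Camera axes: x right, y down, z forward; pixel columns grow to the right and rows downward; lengths in m; the calibration is good to about 2 mm. A picture is of the moment at which its call begins.
- job.hand_in(): hands the job in, once; it reports no verdict.
Trained networks look in the newest picture that a camera, given by its name, has taken for a name from the list of things; names that differ only in an ending like _2 or _b are one class to them, and where a whole thing is asked for, a point or a joint stands for the part that bears it (a point fixed in the world has none). Each returns a list of dicts, best first, with "conf" (0 to 1); they miss things now and then, are a little off and sometimes report something else, mostly with a low value. They report only what shows in the picture. A call takes as long as a camera call.
- cams.look_for(camera, query): "location" ([column, row] in pixels, amid what is visible of it).
- cams.trace(camera, query): "pixels" (400x640 bool, what is visible of it) and "location" ([column, row] in pixels, amid what is visible of it).
- cams.pinpoint(camera, query): "location" ([column, row] in pixels: a listed point, or the origin of a listed thing).
The state is a dict: "t": time; "joint_pos": joint angles; "joint_velocities": joint speeds; "tau": joint torques, N m; "tcp_pos": TCP position; "tool_rot": TCP orientation; "contact_force": force on the tool from outside, world axes, zero at the start; "ft_torque": the same for the moment, N m; "width": finger opening in m.
Only numpy, scipy, OpenCV 4.12 (cv2) and the standard library are available. Lean on these libraries where they do the work, as an engineer would, in place of code of your own. Each camera call takes 0.05 s, during which the arm holds its last target.

## Working session

There is one attempt and no reset: what is moved stays moved. The work goes in short steps, Python scripts to look and compute and a tool call to move; the robot and the scene stay as the last step left them, time stands still between calls to the robot, and variables do not carry over. Pictures are saved under pics/ and viewed, and the job is handed in when it is done.

Besides the shell and the picture viewer there is one more tool, called after "Emit:" in YAML: its name, and indented under it one key for each argument. move_arm: Moves the arm, as the interface text tells. Its arguments: {"type":"object","properties":{"series":{"type":"array"},"newtons":{"type":"number"}},"required":["series"]}

```bash
mkdir -p pics; ls
cat > h.py <<'E'
import numpy as np, cv2
from workcell import telemetry, cams, job, env
def f(s): return s["pixels"].shape[0]/2/np.tan(np.radians(s["vertical_fov"]/2))
def w(s,u,v,z=None):
    F=f(s); d=np.array([(u-s["cx"])/F,(v-s["cy"])/F,1.0]); R=np.array(s["R"]);t=np.array(s["t"])
    C=-R.T@t; D=R.T@d
    if z is None:
        r=s["range_z"][int(round(v)),int(round(u))]
        return C+D*r
    return C+D*(z-C[2])/D[2]
def proj(s,X):
    c=np.array(s["R"])@X+np.array(s["t"]); return f(s)*c[:2]/c[2]+[s["cx"],s["cy"]]
E
python3 - <<'E'
from h import *
for n in ["scene","top","wrist"]:
    s=cams.snapshot(n); cv2.imwrite(f"pics/a_{n}.png",s["pixels"])
    R=np.array(s["R"]);print(n,-R.T@np.array(s["t"]),s["vertical_fov"],R.round(2).tolist())
    for q in ["wedge_tip","wedge_back","front_edge","front_rim","rear_rim","base","wedge"]:
        for d in cams.pinpoint(n,q)[:1]: 
            u,v=d["location"]; print(" ",q,np.round([u,v],1),round(d["conf"],2),w(s,u,v).round(4))
st=telemetry.state();print(st["t"],st["tcp_pos"],st["tool_rot"],st["contact_force"],st["width"],env.tip_reach)
E
```

```text
pics
scene [ 0.97262344 -0.39097703  0.87221748] 44.333226263416115 [[0.72, 0.7, 0.0], [0.56, -0.57, -0.6], [-0.42, 0.43, -0.8]]
  wedge_tip [290.2 224.3] 0.73 [ 0.5816 -0.0631  0.0925]
  wedge_back [340.8 168.7] 0.83 [0.5263 0.1414 0.0337]
  front_edge [270.9 232.4] 0.58 [ 0.5622 -0.0961  0.0798]
  front_rim [275.3 204.9] 0.87 [ 0.5394 -0.0607  0.1119]
  rear_rim [211.  247.2] 0.69 [ 0.5389 -0.2094  0.1349]
  base [271.8 203.2] 0.68 [ 0.5333 -0.0638  0.1147]
  wedge [314.7 201.2] 0.93 [0.5411 0.0438 0.0219]
top [0.42651876 0.01470385 0.74917639] 56.56931699000359 [[-0.02, -1.0, -0.01], [-0.98, 0.03, -0.2], [0.2, 0.0, -0.98]]
  wedge_tip [338.3 217.6] 0.74 [ 0.5412 -0.0249  0.0069]
  wedge_back [248.4 230.3] 0.73 [ 0.5212  0.1579 -0.0016]
  front_edge [359.5 221.9] 0.57 [ 0.5167 -0.0557  0.1111]
  front_rim [360.7 211.2] 0.8 [ 0.5352 -0.0586  0.1123]
  rear_rim [454.5 203.8] 0.81 [ 0.5401 -0.2144  0.1336]
  base [335.8 219.7] 0.33 [ 0.5373 -0.0198  0.0056]
  wedge [296.1 225.8] 0.57 [0.5247 0.0595 0.0223]
wrist [0.04620233 0.50533702 0.37333414] 70.21282747796829 [[0.24, 0.97, -0.0], [0.93, -0.23, 0.3], [0.29, -0.07, -0.96]]
1.2 [0.11923376 0.48559374 0.24831472] [[ 2.27223477e-06  2.38426780e-01  9.71160476e-01]
 [ 4.86697252e-05  9.71160475e-01 -2.38426780e-01]
 [-9.99999999e-01  4.78078751e-05 -9.39746126e-06]] [ 0.27354523 -0.82198382 -0.89391635] 0.08534075603632488 0.017
```

View pics/a_top.png

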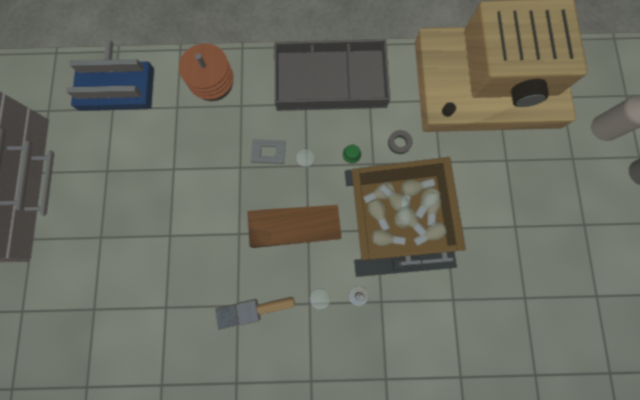

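View pics/a_scene.png

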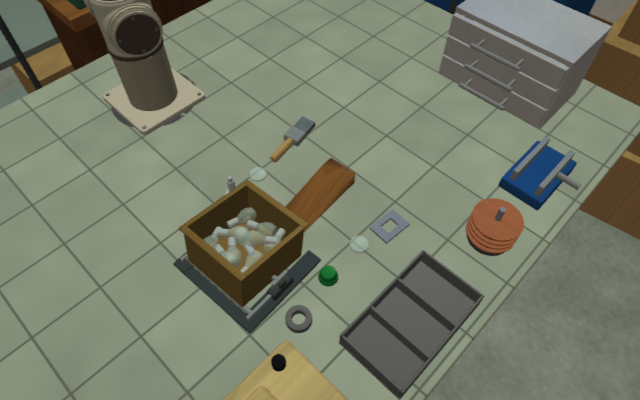

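The top picture shows the wedge lying from its back at (248,228) to its tip at (340,222). The bin is in line to the right, with its front rim near column 357 and its rear rim near 455. I'll fit both poses from the depth.

```bash
cat >> h.py <<'E'
def cloud(s,m):
    v,u=np.nonzero(m&(s["range_z"]>0)); r=s["range_z"][v,u]; F=f(s)
    P=np.stack([(u-s["cx"])/F*r,(v-s["cy"])/F*r,r],1)
    return (P-np.array(s["t"]))@np.array(s["R"]),u,v
E
python3 - <<'E'
from h import *
for n in ["top","scene"]:
    s=cams.snapshot(n)
    for q in ["wedge","bin"]:
        t=cams.trace(n,q)[0]; m=t["pixels"]; P,u,v=cloud(s,m)
        print(n,q,t["conf"],m.sum(),P.min(0).round(3),P.max(0).round(3))
        if q=="wedge":
            k=(P[:,2]>0.003)&(P[:,2]<.045); P=P[k]
            r=cv2.minAreaRect((P[:,:2]*1000).astype(np.float32)); print(r, cv2.boxPoints(r).round(1).tolist())
            # top plane
            c=(P[:,:2]*1000); 
            top=P[P[:,2]>.031]; print("flat z",np.median(top[:,2]),"n",len(top))
            k=(P[:,2]>0.008)&(P[:,2]<.029);A=np.c_[P[k][:,:2],np.ones(k.sum())]
            co=np.linalg.lstsq(A,P[k][:,2],rcond=None)[0]; print("slope",co,np.hypot(*co[:2]),np.degrees(np.arctan2(co[1],co[0])))
        else:
            k=(P[:,2]>.09); r=cv2.minAreaRect((P[k][:,:2]*1000).astype(np.float32)); print(r, cv2.boxPoints(r).round(1).tolist())
    for q in ["spindle","knob","lens_a","gate_plate","lens_brush","film_core"]:
        for d in cams.trace(n,q)[:2]:
            P,_,_=cloud(s,d["pixels"]); print(q,round(d["conf"],2),np.round(d["location"]),np.percentile(P,[3,97],axis=0).round(3).tolist())
E
```

```text
top wedge 0.71 3270 [ 0.486 -0.028 -0.003] [0.568 0.152 0.038]
((527.768798828125, 61.762184143066406), (70.23035430908203, 179.89276123046875), 4.5050249099731445) [[485.70001220703125, 148.6999969482422], [499.79998779296875, -30.700000762939453], [569.7999877929688, -25.100000381469727], [555.7000122070312, 154.1999969482422]]
flat z 0.033411721929788654 n 800
slope [0.00510913 0.18168968 0.00730201] 0.18176149894843233 88.38926130454358
top bin 0.81 9595 [ 0.452 -0.269 -0.003] [ 0.659 -0.047  0.136]
((538.8208618164062, -136.2327117919922), (162.42770385742188, 170.79713439941406), 3.663696765899658) [[452.29998779296875, -56.20000076293945], [463.20001220703125, -226.60000610351562], [625.2999877929688, -216.3000030517578], [614.4000244140625, -45.79999923706055]]
spindle 0.54 [358. 296.] [[0.372, -0.075, 0.002], [0.404, -0.042, 0.062]]
knob 0.68 [355. 152.] [[0.659, -0.075, 0.004], [0.69, -0.041, 0.026]]
lens_a 0.64 [308. 156.] [[0.653, 0.021, 0.002], [0.687, 0.055, 0.012]]
lens_a 0.64 [292. 224.] [[0.491, -0.023, 0.004], [0.561, 0.146, 0.035]]
gate_plate 0.67 [268. 147.] [[0.6
[... 731 characters left out ...]
2569580078125), 3.702873945236206) [[450.8999938964844, -56.900001525878906], [461.8999938964844, -227.60000610351562], [625.7000122070312, -217.0], [614.5999755859375, -46.29999923706055]]
spindle 0.63 [229. 181.] [[0.374, -0.068, 0.007], [0.397, -0.055, 0.064]]
spindle 0.33 [242. 240.] [[0.463, -0.226, 0.029], [0.618, -0.06, 0.135]]
lens_a 0.74 [257. 174.] [[0.371, -0.002, 0.004], [0.403, 0.03, 0.013]]
lens_a 0.62 [359. 243.] [[0.655, 0.019, 0.002], [0.69, 0.053, 0.013]]
gate_plate 0.73 [384. 220.] [[0.665, 0.082, 0.002], [0.712, 0.15, 0.01]]
lens_brush 0.96 [296. 134.] [[0.343, 0.067, 0.004], [0.387, 0.209, 0.023]]
film_core 0.78 [300. 311.] [[0.679, -0.184, 0.005], [0.723, -0.14, 0.019]]
```

Emit:
move_arm:
  series:
    - [[0,-0.0226,0.0567],0,30]
    - [[0,-0.0226,0.0567],0,30]
    - [[0,-0.0226,0.0567],0,30]
    - [[0,-0.0226,0.0567],0,30]
    - [[0,-0.0226,0.0567],0,30]
    - [[0,-0.0226,0.0567],0,30]
    - [[0,-0.0226,0.0567],0,30]
    - [[0,-0.0226,0.0567],0,30]
    - [[0,0,0],10.24,30]
    - [[0,0,0],10.24,30]
    - [[0,0,0],10.24,30]
    - [[0,0,0],10.24,30]
    - [[0,0,0],10.24,30]
    - [[0,0,0],10.24,30]
    - [[0,0,0],10.24,30]
    - [[0,0,0],0,30]
  newtons: 60

```text
t: 4.1
tcp_pos: [0.5166, 0.2018, 0.2482]
tool_rot: [[-0.0, 0.997, 0.081], [-0.0, 0.081, -0.997], [-1.0, -0.0, 0.0]]
contact_force: [-0.1, 0.4, 0.1]
width: 0.0255
```

Emit:
move_arm:
  series:
    - [[0.05,0,0],0,30]
    - [[0.05,0,0],0,30]
    - [[0.05,0,0],0,30]
    - [[0.05,0,0],0,30]
    - [[0.018,0,0],0,30]
    - [[0.004,0,0],0,30]
    - [[0,0,0],0,30]

```text
t: 4.97
tcp_pos: [0.5172, 0.202, 0.0269]
tool_rot: [[0.001, 0.997, 0.08], [0.0, 0.08, -0.997], [-1.0, 0.001, -0.0]]
contact_force: [0.4, 0.4, 0.0]
width: 0.0256
```

Run:
```python
from h import *
for n in ["scene","wrist"]:
    s=cams.snapshot(n); cv2.imwrite(f"pics/b_{n}.png",s["pixels"])
s=cams.snapshot("top"); cv2.imwrite(f"pics/b_top.png",s["pixels"])
```

```text
(no output)
```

View pics/b_scene.png

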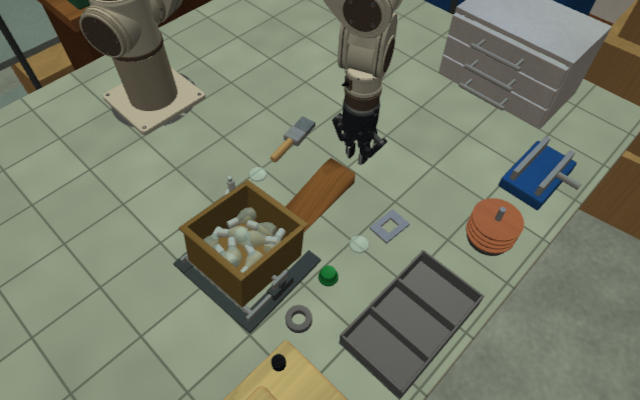

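View pics/b_wrist.png

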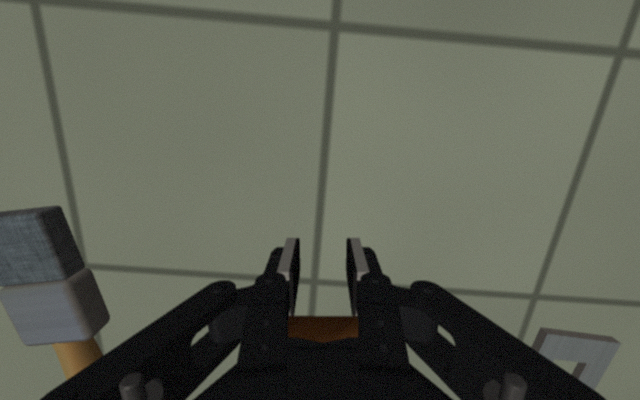

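The scene picture shows the fingers at (360,145), behind the wedge's back at (340,172). The wrist picture shows the wedge centred between the pads at (322,328). Next I'll push along tool z.

Emit:
move_arm:
  series:
    - [[0,0,0.015],0,30]
    - [[0,0,0.012],0,30]
    - [[0,0,0.005],0,30]
    - [[0,0,0.005],0,30]
    - [[0,0,0.005],0,30]
    - [[0,0,0.006],0,30]
    - [[0,0,0.008],0,30]
    - [[0,0,0.008],0,30]
    - [[0,0,0.008],0,30]
    - [[0,0,0.008],0,30]
    - [[0,0,0.008],0,30]
    - [[0,0,0.006],0,30]
    - [[0,0,0.004],0,30]
    - [[0,0,0],0,30]

```text
t: 6.88
tcp_pos: [0.5243, 0.1034, 0.0262]
tool_rot: [[-0.0, 0.997, 0.078], [-0.001, 0.078, -0.997], [-1.0, -0.0, 0.001]]
contact_force: [-0.2, -0.1, 0.2]
width: 0.0255
```

```bash
cat > chk.py <<'E'
from h import *
import sys
tag=sys.argv[1]
s=cams.snapshot("top"); cv2.imwrite(f"pics/{tag}_top.png",s["pixels"])
t=cams.trace("top","wedge")[0]; P,u,v=cloud(s,t["pixels"]); P=P[(P[:,2]>.004)&(P[:,2]<.045)]
print("wedge",t["conf"],cv2.boxPoints(cv2.minAreaRect((P[:,:2]*1000).astype(np.float32))).round(0).tolist())
for n in ["top","scene"]:
    s=cams.snapshot(n)
    if n=="scene": cv2.imwrite(f"pics/{tag}_scene.png",s["pixels"])
    for q in ["front_rim","rear_rim"]:
        for d in cams.pinpoint(n,q)[:1]:
            u,v=d["location"]; print(n,q,round(d["conf"],2),np.round([u,v]),w(s,u,v).round(4))
    t=cams.trace(n,"bin")[0]["pixels"]; P,u,v=cloud(s,t); k=P[:,2]>.105; P=P[k]
    P=P[np.abs(P[:,0]-.5388)<.09]
    # base-frame y
    yb=(P[:,:2]-[.5391,-.1488])@[-.064,.998]; xb=(P[:,:2]-[.5391,-.1488])@[.998,.064]
    F=P[(yb>72)|(yb>.072)]; Rr=P[yb<-.07]
    print(n,"rim z front",np.median(F[:,2]) if len(F) else 0,len(F),"rear",np.median(Rr[:,2]) if len(Rr) else 0,len(Rr),"yb",np.percentile(yb,[.5,99.5]).round(4),"xb",np.percentile(xb,[.5,99.5]).round(4))
print(telemetry.state()["contact_force"],telemetry.state()["t"])
E
python3 chk.py c
```

```text
wedge 0.82 [[491.0, 85.0], [503.0, -65.0], [573.0, -60.0], [561.0, 91.0]]
top front_rim 0.88 [361. 210.] [ 0.5371 -0.0598  0.1109]
top rear_rim 0.56 [452. 205.] [ 0.5379 -0.2107  0.1331]
top rim z front 0.1114008362243714 791 rear 0.13365841611211793 87 yb [-0.0714  0.0973] xb [-0.0804  0.0803]
scene front_rim 0.84 [273. 201.] [ 0.5312 -0.0579  0.1126]
scene rear_rim 0.94 [211. 250.] [ 0.5435 -0.2121  0.1352]
scene rim z front 0.11272246710081021 559 rear 0.13351655569582657 254 yb [-0.0729  0.0964] xb [-0.0802  0.0812]
[ 0.37050924  0.75548286 -0.76795727] 7.375
```

View pics/c_scene.png

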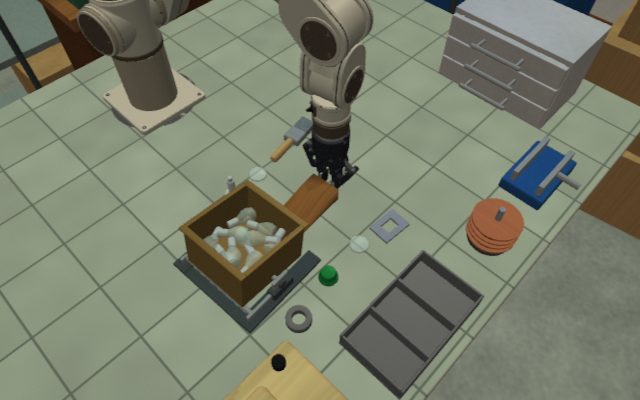

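The wedge's back, at (320,190) in the scene picture, has moved about 62 mm and is still straight. The bin is still tilted, with the front rim 22 mm lower than the rear. I'll keep pushing.

Emit:
move_arm:
  series:
    - [[0,0,0.004],0,30]
    - [[0,0,0.006],0,30]
    - [[0,0,0.006],0,30]
    - [[0,0,0.006],0,30]
    - [[0,0,0.006],0,30]
    - [[0,0,0.006],0,30]
    - [[0,0,0.006],0,30]
    - [[0,0,0.006],0,30]
    - [[0,0,0.006],0,30]
    - [[0,0,0.004],0,30]
    - [[0,0,0.003],0,30]
    - [[0,0,0.003],0,30]

```text
t: 8.88
tcp_pos: [0.5292, 0.0421, 0.0263]
tool_rot: [[-0.0, 0.997, 0.079], [-0.0, 0.079, -0.997], [-1.0, -0.0, 0.0]]
contact_force: [0.3, 2.9, 0.1]
width: 0.0255
```

```bash
python3 chk.py d
```

```text
wedge 0.52 [[528.0, -49.0], [529.0, -69.0], [573.0, -66.0], [571.0, -46.0]]
top front_rim 0.92 [362. 211.] [ 0.535  -0.0594  0.1191]
top rear_rim 0.69 [457. 201.] [ 0.5458 -0.2221  0.1257]
top rim z front 0.1195391680640039 663 rear 0.12637625647652329 678 yb [-0.0805  0.0903] xb [-0.0805  0.0807]
scene front_rim 0.74 [268. 204.] [ 0.5317 -0.0706  0.1189]
scene rear_rim 0.73 [210. 253.] [ 0.5168 -0.2065  0.083 ]
scene rim z front 0.12025924090733553 638 rear 0.1276821506693026 598 yb [-0.0815  0.0893] xb [-0.0801  0.0811]
[ 0.04834913  0.660109   -0.15979227] 9.375
```

Emit:
move_arm:
  series:
    - [[0,0,0.003],0,30]
    - [[0,0,0.003],0,30]
    - [[0,0,0.003],0,30]
    - [[0,0,0.002],0,30]
    - [[0,0,0.001],0,30]

```text
t: 10.0
tcp_pos: [0.5302, 0.0303, 0.0263]
tool_rot: [[0.0, 0.997, 0.079], [0.0, 0.079, -0.997], [-1.0, 0.0, -0.0]]
contact_force: [-0.3, 3.9, 0.4]
width: 0.0257
```

Emit:
move_arm:
  series:
    - [[0,0,0.001],0,30]
    - [[0,0,0.001],0,30]

```text
t: 10.25
tcp_pos: [0.5304, 0.0284, 0.0263]
tool_rot: [[0.0, 0.997, 0.079], [0.0, 0.079, -0.997], [-1.0, 0.0, -0.0]]
contact_force: [0.4, 2.7, 1.5]
width: 0.0252
```

Emit:
move_arm:
  series:
    - [[0,0,0.001],0,30]
    - [[0,0,0.001],0,30]

```text
t: 10.5
tcp_pos: [0.5306, 0.0264, 0.0264]
tool_rot: [[0.0, 0.997, 0.079], [0.0, 0.079, -0.997], [-1.0, 0.0, -0.0]]
contact_force: [-0.7, 2.7, 1.3]
width: 0.0258
```

Emit:
move_arm:
  series:
    - [[0,0,0.001],0,30]

```text
t: 10.62
tcp_pos: [0.5306, 0.0254, 0.0263]
tool_rot: [[0.0, 0.997, 0.079], [0.0, 0.079, -0.997], [-1.0, 0.0, -0.0]]
contact_force: [-0.2, 3.4, 1.3]
width: 0.0256
```

Emit:
move_arm:
  series:
    - [[0,0,0.001],0,30]

```text
t: 10.75
tcp_pos: [0.5307, 0.0243, 0.0264]
tool_rot: [[0.0, 0.997, 0.079], [0.0, 0.079, -0.997], [-1.0, 0.0, -0.0]]
contact_force: [0.6, 3.9, 1.1]
width: 0.0257
```

Emit:
move_arm:
  series:
    - [[0,0,0.001],0,30]

```text
t: 10.88
tcp_pos: [0.5307, 0.0239, 0.0264]
tool_rot: [[-0.0, 0.997, 0.079], [0.001, 0.079, -0.997], [-1.0, 0.0, -0.001]]
contact_force: [0.0, 6.5, 2.2]
width: 0.0257
```

```bash
python3 chk.py e
```

```text
wedge 0.72 [[448.0, -95.0], [457.0, -230.0], [616.0, -220.0], [607.0, -86.0]]
top front_rim 0.69 [366. 210.] [ 0.4651 -0.0143  0.5277]
top rear_rim 0.93 [458. 203.] [ 0.5438 -0.2251  0.124 ]
top rim z front 0.12432140009344556 50 rear 0.12286836440260357 844 yb [-0.0845  0.1296] xb [-0.0805  0.0801]
scene front_rim 0.71 [384. 227.] [0.6826 0.1093 0.0021]
scene rear_rim 0.89 [206. 258.] [ 0.5443 -0.2261  0.1268]
scene rim z front 0.12378104847815823 636 rear 0.12416988510633889 699 yb [-0.0856  0.0855] xb [-0.0802  0.0811]
[7.38464189e-04 5.12990777e+00 1.38078158e+00] 11.375
```

The push force is rising and the rims are level to 0.5 mm. I'll drive it a little firmer.

Emit:
move_arm:
  series:
    - [[0,0,0.001],0,30]

```text
t: 11.5
tcp_pos: [0.5308, 0.0237, 0.0264]
tool_rot: [[-0.0, 0.997, 0.08], [0.003, 0.08, -0.997], [-1.0, 0.0, -0.003]]
contact_force: [-1.7, 8.9, 2.1]
width: 0.0254
```

Emit:
move_arm:
  series:
    - [[0,0,0.001],0,30]

```text
t: 11.62
tcp_pos: [0.5308, 0.0235, 0.0264]
tool_rot: [[-0.0, 0.997, 0.08], [0.005, 0.08, -0.997], [-1.0, 0.0, -0.005]]
contact_force: [-1.3, 11.4, 1.4]
width: 0.0258
```

Emit:
move_arm:
  series:
    - [[0,0,0.001],0,30]

```text
t: 11.75
tcp_pos: [0.5307, 0.0234, 0.0264]
tool_rot: [[-0.0, 0.997, 0.081], [0.007, 0.081, -0.997], [-1.0, 0.0, -0.007]]
contact_force: [-0.9, 13.5, 1.7]
width: 0.0256
```

The wedge is home: it no longer advances and the push has reached 13.5 N. I'll back off and look.

Emit:
move_arm:
  series:
    - [[0,0,-0.005],0,30]
    - [[0,0,-0.015],0,30]
    - [[0,0,-0.03],0,30]
    - [[0,0,-0.03],0,30]
    - [[-0.05,0,-0.03],0,0]
    - [[-0.05,0,0],0,0]
    - [[-0.05,0,0],0,0]
    - [[-0.05,0,0],0,0]
    - [[0,0,0],0,0]

```text
t: 12.88
tcp_pos: [0.5249, 0.1308, 0.2312]
tool_rot: [[0.01, 0.997, 0.079], [0.001, 0.079, -0.997], [-1.0, 0.01, -0.001]]
contact_force: [0.0, 0.2, -0.2]
width: 0.0001
```

```bash
python3 chk.py g; python3 -c "
from h import *
print(telemetry.state()['tcp_pos'],telemetry.state()['width'],telemetry.state()['joint_pos'])"
```

```text
wedge 0.88 [[497.0, 10.0], [502.0, -70.0], [573.0, -66.0], [568.0, 14.0]]
top front_rim 0.71 [363. 210.] [ 0.5433 -0.0681  0.0729]
top rear_rim 0.83 [459. 206.] [ 0.5384 -0.2255  0.1229]
top rim z front 0.12312798528370847 765 rear 0.12285724400907817 836 yb [-0.0843  0.0866] xb [-0.0804  0.0803]
scene front_rim 0.77 [270. 205.] [ 0.5396 -0.0744  0.1243]
scene rear_rim 0.69 [206. 257.] [ 0.5427 -0.2245  0.1248]
scene rim z front 0.12372921594905514 606 rear 0.12419922727216415 685 yb [-0.0855  0.0843] xb [-0.08    0.0811]
[ 0.48951937 -0.1458861   0.43062582] 13.375
[0.52198038 0.12990188 0.22543189] -0.00020408932543596324 [ 1.39791047e+01  1.87594921e+01  3.62550998e+00  7.49628959e+01
 -7.81445615e-03  9.94597261e+01]
```

View pics/g_top.png

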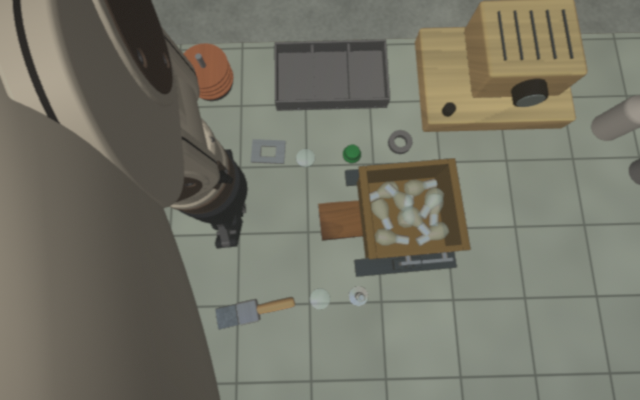

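View pics/g_scene.png

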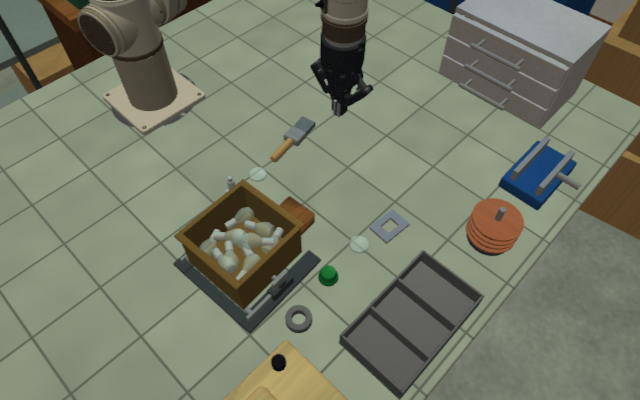

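The bin is level: front and rear rims are at 0.1231 and 0.1229 m. About 78 mm of the wedge sticks out at (341,219) in the top picture, and the bystanders look unmoved. Next is the front rim press.

Emit:
move_arm:
  series:
    - [[0,-0.001,0.05],0,0]
    - [[0,-0.001,0.05],0,0]
    - [[0,-0.001,0.05],0,0]
    - [[0,-0.001,0.051],0,0]
    - [[0.03,0,0],0,0]
    - [[0.03,0,0],0,0]
    - [[0.01,0,0],0,0]
    - [[0,0,0],0,0]
    - [[0,0,0],0,0]
    - [[0,0,0],0,0]

```text
t: 14.62
tcp_pos: [0.535, -0.0706, 0.1576]
tool_rot: [[0.002, 0.997, 0.079], [-0.0, 0.079, -0.997], [-1.0, 0.002, 0.001]]
contact_force: [-0.2, -0.1, -0.1]
width: -0.0001
```

```bash
python3 -c "
from h import *
s=cams.snapshot('scene');cv2.imwrite('pics/i_scene.png',s['pixels'][120:320,130:400].repeat(2,0).repeat(2,1))
s=cams.snapshot('top');cv2.imwrite('pics/i_top.png',s['pixels'][120:320,280:520].repeat(2,0).repeat(2,1))
print(telemetry.state()['tcp_pos'],telemetry.state()['contact_force'])"
```

```text
[ 0.53476127 -0.07059606  0.15721581] [-0.39085405 -0.518011    0.53371168]
```

View pics/i_scene.png

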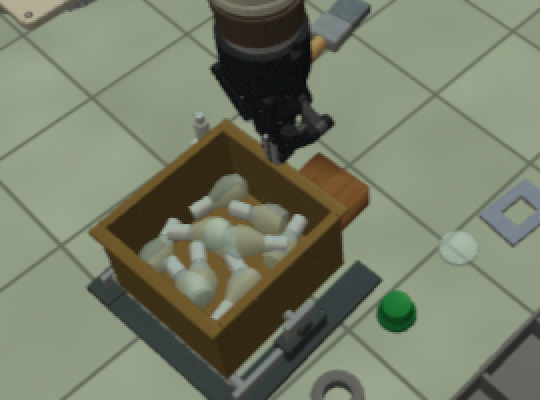

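The fingertips, at (275,155) in the crop, hang just above the middle of the front rim. I'll press down.

Emit:
move_arm:
  series:
    - [[0.006,0,0],0,0]
    - [[0.005,0,0],0,0]
    - [[0.002,0,0],0,0]
    - [[0.002,0,0],0,0]
    - [[0.001,0,0],0,0]
    - [[0,0,0],0,0]

```text
t: 15.48
tcp_pos: [0.5341, -0.0707, 0.1408]
tool_rot: [[0.0, 0.997, 0.079], [-0.0, 0.079, -0.997], [-1.0, 0.0, 0.0]]
contact_force: [-1.7, -0.2, 4.2]
width: 0.0
```

Emit:
move_arm:
  series:
    - [[0.001,0,0],0,0]
    - [[0.001,0,0],0,0]

```text
t: 15.72
tcp_pos: [0.5342, -0.0706, 0.1406]
tool_rot: [[0.001, 0.997, 0.079], [0.0, 0.079, -0.997], [-1.0, 0.001, 0.0]]
contact_force: [-6.5, 0.9, 18.5]
width: -0.0
```

Emit:
move_arm:
  series:
    - [[0,0,0],0,0]
    - [[0,0,0],0,0]
    - [[0,0,0],0,0]

```text
t: 16.1
tcp_pos: [0.5341, -0.0706, 0.1407]
tool_rot: [[0.002, 0.997, 0.079], [-0.0, 0.079, -0.997], [-1.0, 0.002, 0.0]]
contact_force: [-5.7, 1.0, 14.8]
width: 0.0001
```

```bash
python3 chk.py j
```

```text
wedge 0.94 [[497.0, 10.0], [503.0, -70.0], [573.0, -64.0], [567.0, 15.0]]
top front_rim 0.8 [367. 211.] [ 0.5064 -0.0471  0.2839]
top rim z front 0.12277048275662245 129 rear 0 0 yb [0.0795 0.0886] xb [-0.0736  0.0773]
scene front_rim 0.85 [269. 203.] [ 0.5417 -0.0771  0.1381]
scene rear_rim 0.87 [207. 258.] [ 0.5447 -0.2248  0.1246]
scene rim z front 0.12366937916973254 517 rear 0.1242563957663671 692 yb [-0.0855  0.085 ] xb [-0.0801  0.0812]
[-5.76413745  0.56738612 15.18908353] 16.6
```

15 N on the front rim and no rocking. Now the rear rim.

Emit:
move_arm:
  series:
    - [[-0.005,0,0],0,0]
    - [[-0.025,0,0],0,0]
    - [[0,-0.0006,0.039],0,0]
    - [[0,-0.0006,0.039],0,0]
    - [[0,-0.0006,0.039],0,0]
    - [[0,-0.0006,0.039],0,0]
    - [[0,0,0],0,0]
    - [[0.014,0,0],0,0]
    - [[0.006,0,0],0,0]
    - [[0,0,0],0,0]
    - [[0,0,0],0,0]

```text
t: 17.98
tcp_pos: [0.5443, -0.2257, 0.1484]
tool_rot: [[0.0, 0.997, 0.08], [-0.0, 0.08, -0.997], [-1.0, 0.0, 0.0]]
contact_force: [0.2, -0.1, 1.5]
width: 0.0001
```

```bash
python3 -c "
from h import *
s=cams.snapshot('scene');cv2.imwrite('pics/k_scene.png',s['pixels'][120:320,130:400].repeat(2,0).repeat(2,1))
print(telemetry.state()['tcp_pos'],telemetry.state()['contact_force'])"
```

```text
[ 0.54440617 -0.22590138  0.14865691] [-0.59529468  0.73269344 -0.13331006]
```

View pics/k_scene.png

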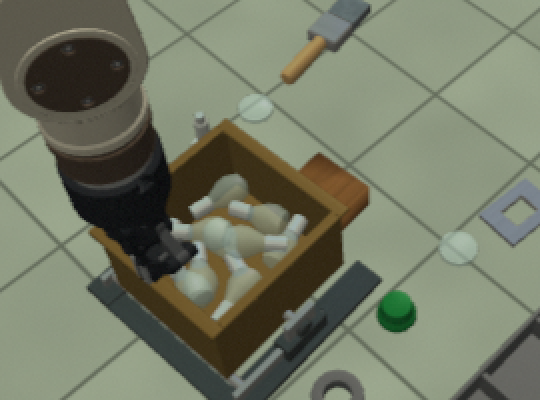

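The fingertips, at (150,275) in the crop, are over the middle of the rear rim with no contact yet. I'll press.

Emit:
move_arm:
  series:
    - [[0.004,0,0],0,0]
    - [[0.002,0,0],0,0]
    - [[0.002,0,0],0,0]
    - [[0.001,0,0],0,0]
    - [[0.001,0,0],0,0]
    - [[0,0,0],0,0]
    - [[0,0,0],0,0]
    - [[0,0,0],0,0]

```text
t: 19.02
tcp_pos: [0.5441, -0.2264, 0.1407]
tool_rot: [[0.002, 0.997, 0.079], [-0.001, 0.079, -0.997], [-1.0, 0.002, 0.001]]
contact_force: [-4.0, 2.4, 11.2]
width: 0.0
```

Emit:
move_arm:
  series:
    - [[0,0,0],0,0]
    - [[0,0,0],0,0]
    - [[0,0,0],0,0]

```text
t: 19.4
tcp_pos: [0.5441, -0.2263, 0.1407]
tool_rot: [[0.002, 0.997, 0.079], [-0.001, 0.079, -0.997], [-1.0, 0.002, 0.001]]
contact_force: [-4.6, 2.0, 11.5]
width: 0.0001
```

Emit:
move_arm:
  series:
    - [[-0.004,0,0],0,0]
    - [[-0.02,0,0],0,0]
    - [[-0.05,0,0],0,0]
    - [[-0.05,0,0],0,0]
    - [[0,0,-0.05],0,0]
    - [[0,0,-0.05],0,0]
    - [[0,0,-0.06],0,0]
    - [[0,0,-0.06],0,0]
    - [[0,0,-0.06],0,0]
    - [[0,0,-0.06],0,0]
    - [[0,0,-0.06],0,0]
    - [[0,0,0],0,0]
    - [[0,0,0],0,0]

```text
t: 21.02
tcp_pos: [0.5124, 0.1724, 0.262]
tool_rot: [[-0.001, 0.997, 0.08], [-0.001, 0.08, -0.997], [-1.0, -0.001, 0.001]]
contact_force: [0.0, 0.2, -0.3]
width: -0.0002
```

```bash
python3 chk.py m
python3 - <<'E'
from h import *
for n in ["top","scene"]:
    s=cams.snapshot(n)
    for q in ["spindle","knob","lens_a","gate_plate","lens_brush","film_core"]:
        for d in cams.trace(n,q)[:2]:
            P,_,_=cloud(s,d["pixels"]); print(n,q,round(d["conf"],2),np.round(d["location"]),np.percentile(P,[3,97],axis=0).round(3).tolist())
E
```

```text
wedge 0.97 [[497.0, 10.0], [503.0, -71.0], [573.0, -66.0], [567.0, 15.0]]
top front_rim 0.74 [368. 207.] [ 0.5403 -0.0708  0.1231]
top rear_rim 0.65 [359. 220.] [ 0.5339 -0.0647  0.0231]
top rim z front 0.12318455089277794 758 rear 0.12276575096620684 806 yb [-0.0838  0.0865] xb [-0.0802  0.0803]
scene front_rim 0.57 [269. 202.] [ 0.5329 -0.0693  0.1242]
scene rear_rim 0.65 [207. 257.] [ 0.5424 -0.2235  0.1224]
scene rim z front 0.12396321865246678 632 rear 0.12410709146282792 693 yb [-0.0856  0.0853] xb [-0.0803  0.0814]
[ 0.10999096 -0.32704452  0.10702014] 21.525
top spindle 0.74 [358. 296.] [[0.372, -0.075, -0.0], [0.404, -0.041, 0.061]]
top spindle 0.37 [305. 154.] [[0.653, 0.023, -0.0], [0.69, 0.056, 0.011]]
top knob 0.77 [352. 153.] [[0.659, -0.075, 0.004], [0.689, -0.041, 0.027]]
top lens_a 0.63 [320. 297.] [[0.367, -0.001, 0.004], [0.4, 0.033, 0.011]]
top lens_a 0.53 [306. 156.] [[0.654, 0.021, 0.002], [0.688, 0.055, 0.011]]
top gate_plate 0.8 [265. 156.] [[0.662, 0.084, 0.001], [0.71, 0.151, 0.008]]
top gate_plate 0.19 [414. 207.] [[0.463, -0.228, 0.027], [0.615, -0.066, 0.
[... 245 characters left out ...]
e spindle 0.48 [229. 182.] [[0.386, -0.066, 0.035], [0.396, -0.054, 0.063]]
scene knob 0.71 [297. 211.] [[0.5, -0.059, 0.001], [0.571, 0.013, 0.123]]
scene knob 0.68 [242. 240.] [[0.464, -0.231, 0.029], [0.618, -0.069, 0.126]]
scene lens_a 0.79 [259. 174.] [[0.368, -0.002, 0.002], [0.404, 0.031, 0.013]]
scene lens_a 0.76 [356. 245.] [[0.655, 0.02, 0.003], [0.688, 0.054, 0.013]]
scene gate_plate 0.96 [382. 220.] [[0.662, 0.081, 0.0], [0.712, 0.152, 0.01]]
scene lens_brush 0.97 [295. 134.] [[0.343, 0.067, 0.007], [0.388, 0.208, 0.023]]
scene lens_brush 0.57 [359. 243.] [[0.655, 0.02, 0.003], [0.689, 0.053, 0.013]]
scene film_core 0.92 [298. 313.] [[0.676, -0.185, -0.0], [0.723, -0.137, 0.019]]
```

View pics/m_top.png

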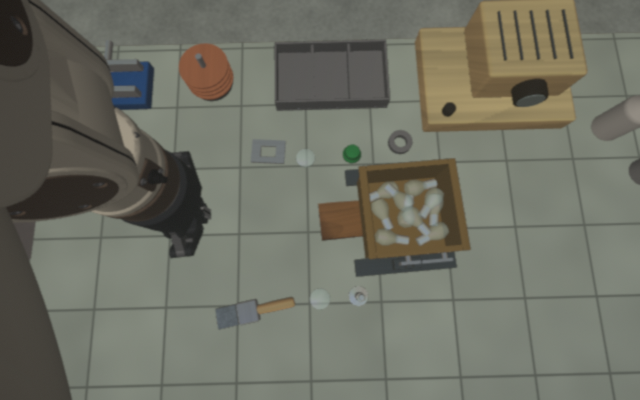

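The top picture shows the bin level and the wedge sticking out at (341,219). The bystanders are where they started and the arm is clear, so I'm handing in.

```bash
python3 -c "
from workcell import job,telemetry
print(job.hand_in(), telemetry.state()['t'])"
```

```text
the job is handed in; nothing more can be done
the job is handed in; nothing more can be done
```

The bin is wedged level and did not rock when I pressed either rim. I handed the job in after about 22 s of the 53 s allowed; the hand-in gives no verdict.

- **Wedge:** I pushed it along the shelf, thin end first, with the part-open fingertips. At the end the push rose from about 4 N to 13.5 N and the wedge stopped advancing. About 80 mm of it sticks out, so its tip is about 100 mm in under the bin, and it did not move during the presses.
- **Front rim press:** about 15 N on the middle of the rim. Its height stayed within 0.5 mm of its unpressed value.
- **Rear rim press:** about 11 N on the middle of the rim. The fingertips stayed at a steady height, but I took no picture during this press.
- **Last check, with the arm clear:** front and rear rims are at the same height within 0.5 mm (123.2 and 122.8 mm from the top camera). The bystanders are within a few millimetres of where they started.
- **Disagreements:** some network reports in the last pictures were plainly wrong, such as a rear rim point on the wedge and a knob or film core on the bin. I set these aside in favour of the depth readings and the picture.

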